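# Snap-cap a sample vial with the bench capping pliers

### The arm

A 6-joint arm with a two-finger parallel gripper is mounted at the origin on a cart in front of the work surface, level with it; the furniture and walls round the work are solid. World frame = base frame: x ahead of the robot, y to its left, z up, the work surface at z = 0. Lengths are in m, angles in rad, forces in N, time in s.
With the tool pointing down it reaches from about 0.25 to 0.8 m from the base axis. Payload 8.5 kg.
Tool frame: the origin (TCP) lies on the centre line of the jaws, within the pads' length; the fingertips stand 19 mm ahead of it and the grasp point (between the pads) is the TCP (nose_length is the z of the fingertips in the tool frame, in m); z points along the fingers, y is the line along which they close (so a half turn about z gives the same grasp; the last joint's range is limited). The gripper opens to 85 mm and grips with 20 to 120 N. Pads are 22 mm wide; open, the fingers measure 114 mm over their backs; the gripper's body (76 mm by 85 mm) begins 54 mm behind the grasp point. The pads swing forward as they close: fully open they stand 13 mm farther back than shut.
Start: joints at [-1.247, 0.238, -0.013, 1.319, 0, 1.571], TCP at [0.167, -0.498, 0.25] pointing down, gripper open.
Joint ranges: [-2.66, 2.66], [-1.03, 1.9], [-1.14, 1.46], [-1.82, 2.27], [-1.45, 1.34], [-3.14, 3.14]. Speed limits (rad/s): [2.22, 2.22, 2.79, 3.14, 3.14, 3.14].

### API

Orientations are given as a unit quaternion [x, y, z, w].
In Python, from cell import * gives the robot as it stands.
- The arm moves only by the shell command python3 -m jog 'ROWS'. ROWS is JSON, a list of rows, each a list of 7 numbers: the shift along the tool's x, y, z in units of 30 mm (1.0 is 30 mm), then the turn, a rotation vector about the tool's x, y, z in units of 6 degrees (1.0 is 6 degrees), then the finger opening in mm, from 0 to 85.4. A call has exactly 8 rows; each row shifts and turns the commanded pose from where the row before left it, along the tool's axes as they then stand; what a row does not reach is not made up. A row lasts 1/10 s, in which the tool goes at most 50 mm and 8.59 degrees, less where a joint would pass 70% of its speed; a pose out of reach is approached as far as the arm can. A call is refused whole if a number of a shift passes 1 or a number of a turn 1, either way. A call with a gripper value outside its range is refused whole. The fingers move at their own pace and stop on an object; the grip force is fixed at half the most. Time passes only in rows, so rows that do not move let the fingers close, or fill a call up. It gives the time, the measured TCP pose, the force, the opening and the grip force at its end, in the units of the state.
- observe(): the state, without advancing time (a new reading comes with each control period).
- grab_frame(name): name is "scene" or "top"; returns a dict with "color" (384x512x3 uint8, blue, green, red), "fx", "fy", "cx", "cy" (pixels), "k1" (the pictures are not rectified: a ray, as slopes to the right and down, at radius r is drawn at 1 + k1 r^2 times it, then the intrinsics apply), "rvec" (rotation vector, rad) and "tvec" (3), from world to camera coordinates, as OpenCV has them. Camera axes: x right, y down, z forward; pixel columns grow to the right and rows downward; lengths in m; the calibration is good to about 2 mm. A picture is of the moment at which its call begins. There is no depth.
- close_job(): hands the job in; it is judged then, once.
Trained networks look in a picture, given as the dict that the camera call returned (one of the last four; its "shot" number tells which), for a name from the list of things; names that differ only in an ending like _2 or _b are one class to them, and where a whole thing is asked for, a point or a joint stands for the part that bears it (a point fixed in the world has none). Each returns a list of dicts, best first, with "p" (0 to 1); they miss things now and then, are a little off and sometimes report something else, mostly with a low value. They report only what shows in the picture. A call takes as long as a camera call. They do not tell look-alikes from the thing itself.
- trace(picture, query): "mask" (384x512 bool, what is visible of it) and "rect" ([left, top, width, height] in pixels, round what is visible of it).
The state is a dict: "t": time; "qpos": joint angles; "dq": joint speeds; "effort": joint torques, N m; "ee_pos": TCP position; "eef_rot": TCP orientation; "force": force on the tool from outside, world axes, zero at the start; "wrist_torque": the same for the moment, N m; "gripper_width": finger opening in m; "grasp_force": force on a finger pad.
Only numpy, scipy, OpenCV 4.12 (cv2) and the standard library are available. Lean on these libraries where they do the work, as an engineer would, in place of code of your own. Each camera call takes 0.05 s, during which the arm holds its last target. There are 200 camera calls.

### The job

Lay the amber vial from its rest into the cradle of the capping pliers, its white cap towards the blue pad and its bottom towards the brass anvil screw. Then squeeze the red and black handles together until the resistance peaks and the cap gives and snaps home, stop right there so that the soft seal under the cap is not crushed, and let the handles spring open. Leave the capped vial lying in the cradle and do not disturb the glassware and weight standing about.

Things in the scene. Friction and masses are not known exactly. Their poses are not given: they have to be found in the camera images.
- vial: amber vial with white snap cap, lying level in the rest at the start, axis 45 mm over the worktop. Tube 20 mm across, 52 mm long; 70 mm over all with the cap as found; 60 g or so. Origin on the axis at the middle of the tube; its y axis runs along the vial, bottom at y = -26 mm, cap at +y. Grip the tube across at its middle
- cap_top (a point): centre of the cap's outer face (cap 19 mm across, 13 mm long); y = +44 mm in the vial's frame while only started. The cap holds until pressed with about 24 N, then gives: resistance drops, and past 1.5 mm of travel it pulls itself home to y = 41.4 mm. Pressing on squeezes the soft seal with less force than the peak (about 11 N); beyond y = 40.0 mm the seal is crushed
- vial_rest: grey block, 60 x 70 x 10 mm, fixed, with two white U-shaped yokes like those of the cradle, 38 mm apart along its y axis, in which the vial lies. Origin: centre of its underside, on the worktop. A tall glass balance case (300 mm high, y 0.02 to 0.25 m) stands behind it from x = 0.6 m on and a hot plate (90 mm high) beside it: carry the vial round in front of the case, over the hot plate
- press: bench capping pliers (nutcracker type), fixed: steel base plate 140 x 124 x 10 mm, cradle in its middle, hinges at the far end (x = 70, y = +-50 mm); handles point to -x, level, 60 mm over the worktop. Origin on the worktop under the middle between the jaw pads, which face one another along y at x = 0; y towards the left handle. Nothing is higher than 75 mm
- cradle (a point): where the vial's origin belongs, 60 mm over the worktop; axes as the press, vial along y, cap at +y. Two white U-shaped yokes 5 mm thick (33 mm free between them for the fingers), 23 mm wide inside, flared, tops 11 mm over the axis, carry the tube, which can slide along y. Free play: 4 mm from cap to blue pad, 3 to 14 mm from bottom to anvil
- handle_l_grip (a point): grip point on the axis of the left handle: red bar, 10 mm across, 54 mm long, about along x, 140 mm from its hinge. It carries the blue jaw pad, 70 mm from the hinge, that presses on the cap; so the pads move half as far as the grips and press twice as hard. Open, the two grips measure 70 mm over their outer sides
- handle_r_grip (a point): grip point on the axis of the right handle: black bar, otherwise as the left. It carries the brass anvil screw that backs the vial's bottom; its setting differs each time (11 mm range, not told), so the cap gives anywhere within about 22 mm of handle closing. Pinch both grips from above between the two fingers, closing along the y of the press
- handle_l (a joint): angle of the left handle: 0 open at its stop, grows as squeezed, up to 0.3 rad; a spring opens it (about 1.2 N at the grip when open, 1.8 N at 0.1 rad). The cap gives when each grip is pressed with about 12 N plus the spring. The handles are not linked to each other
- handle_r (a joint): angle of the right handle, same as handle_l
- beaker_50: small glass beaker, 47 mm in diameter and 56 mm high, standing loose near the handles; origin at the centre of its underside. Leave alone
- vial_3: empty clear vial with a cork, 21 mm in diameter and 60 mm high, standing loose on the right, before the pliers; origin at the centre of its underside. Leave alone
- weight_100: brass-coloured check weight with a knob, 22 mm in diameter and 38 mm high, standing loose at the left; origin at the centre of its underside. Leave alone
Things that resemble listed ones, but are neither listed nor needed, are in the scene too. What is shaped like the vial but pink or purple is not meant.

How it is judged:
On the way, in this order (a step that is already met when the one before it is completed fails the run):
1. the vial lies in the cradle, cap towards the blue pad, let go, the cap not yet pressed (x of vial in the frame of cradle between -0.004 and 0.004 m and y of vial in the frame of cradle between -0.006 and 0.006 m and z of vial in the frame of cradle between -0.003 and 0.003 m and angle between the y axis of vial and the y axis of press, either way round below 0.12 rad and y of cap_top in the frame of cradle above 0.02 m and y of cap_top in the frame of vial above 0.043 m and contact force between the fingers and vial below 0.2 N), for 0.2 s.
2. the handles are squeezed and the cap has given (x of vial in the frame of cradle between -0.004 and 0.004 m and y of vial in the frame of cradle between -0.009 and 0.009 m and z of vial in the frame of cradle between -0.003 and 0.003 m and angle between the y axis of vial and the y axis of press, either way round below 0.12 rad and y of cap_top in the frame of cradle above 0.02 m and y of cap_top in the frame of vial below 0.0424 m and value of joint any of handle_l, handle_r above 0.02 rad), for 0.05 s.
At the end, for the whole second after the job is handed in: the vial lies at rest in the cradle (within 4 mm across, 3 mm in height, 9 mm along the cradle, within 0.12 rad of its direction, cap towards the blue pad), its cap home (cap face 40.5 to 42.2 mm from the vial's origin), and both handles sprung open (under 0.03 rad) (x of vial in the frame of cradle between -0.004 and 0.004 m and y of vial in the frame of cradle between -0.009 and 0.009 m and z of vial in the frame of cradle between -0.003 and 0.003 m and angle between the y axis of vial and the y axis of press, either way round below 0.12 rad and y of cap_top in the frame of cradle above 0.02 m and y of cap_top in the frame of vial between 0.0405 and 0.0422 m and value of joint each of handle_l, handle_r below 0.03 rad and linear speed of vial below 0.01 m/s); the robot touches nothing.
It fails at once if the seal is crushed: the cap face pressed nearer than 40.0 mm to the vial's origin (y of cap_top in the frame of vial below 0.04 m).
It fails at once if the cap is pressed in by the fingers instead of the pliers (fingers on the vial while the cap is in by more than 1 mm) (y of cap_top in the frame of vial below 0.043 m and contact force between the fingers and vial above 0.5 N).
It fails at once if the handles are squeezed or pushed with more than 25 N (contact force between the fingers and press above 50 N).
It fails at once if the beaker, the clear vial or the weight is shifted by more than 15 mm or tipped (distance of any of beaker_50, vial_3, weight_100 from where it was at the start of the episode above 0.015 m or angle between any of beaker_50, vial_3, weight_100's own z axis and vertical above 0.3 rad).
It also fails if it takes over 61 s, if anything falls off the work surface, if the arm or the gripper's body presses on something with over 40 N, if the wrist force passes 120 N, or if a joint passes its speed limit or range.

## Working session

There is one attempt and no reset: what is moved stays moved. The work goes in short steps, Python scripts to look and compute and a shell command to move; the robot and the scene stay as the last step left them, time stands still between calls to the robot, and variables do not carry over. Pictures are saved under pics/ and viewed, at most 10 in all, crops included, and the job is handed in when it is done.

```bash
mkdir -p pics; ls; cat > h.py <<'E'
from cell import *
import numpy as np, cv2
def ray(f,px):
    K=np.array([[f['fx'],0,f['cx']],[0,f['fy'],f['cy']],[0,0,1.]])
    u=cv2.undistortPoints(np.array(px,float).reshape(-1,1,2),K,np.array([f['k1'],0,0,0.])).reshape(-1,2)
    R=cv2.Rodrigues(np.array(f['rvec'],float))[0];t=np.array(f['tvec'],float)
    d=np.c_[u,np.ones(len(u))]@R
    return -R.T@t,d
def onz(f,px,z):
    c,d=ray(f,px); return c+d*((z-c[2])/d[:,2])[:,None]
def proj(f,P):
    K=np.array([[f['fx'],0,f['cx']],[0,f['fy'],f['cy']],[0,0,1.]])
    return cv2.projectPoints(np.array(P,float).reshape(-1,1,3),np.array(f['rvec'],float),np.array(f['tvec'],float),K,np.array([f['k1'],0,0,0.]))[0].reshape(-1,2)
E
python3 - <<'E'
from h import *
np.set_printoptions(precision=4,suppress=True)
o=observe(); print(o)
fs={n:grab_frame(n) for n in('scene','top')}
for n,f in fs.items():
    cv2.imwrite(f'pics/{n}0.png',cv2.resize(f['color'],(800,600),interpolation=cv2.INTER_CUBIC))
    print(n,ray(f,[[256,192]]),f['fx'],f['k1'])
    for q in['vial','vial_rest','press','handle_l_grip','handle_r_grip','beaker_50','vial_3','weight_100']:
        for r in trace(f,q)[:3]:
            m=np.argwhere(r['mask'])[:,::-1]; print(n,q,round(r['p'],2),r['rect'],m.mean(0),onz(f,[m.mean(0)],.05)[0])
E
```

```text
pics
{'t': 0.0, 'qpos': array([-1.247 ,  0.2388, -0.0142,  1.3192, -0.    ,  1.5708]), 'dq': array([ 0.0013, -0.0011,  0.0002, -0.0012, -0.    ,  0.0004]), 'effort': array([  0.    , -53.8776,  34.644 ,   0.0184,  -0.0001,   0.    ]), 'ee_pos': array([ 0.1669, -0.4974,  0.2497]), 'eef_rot': array([ 0.9869,  0.1612, -0.0001, -0.0007]), 'force': array([0.4082, 0.0444, 0.1751]), 'wrist_torque': array([-0.0436,  0.0213,  0.028 ]), 'grasp_force': 0.0, 'gripper_width': 0.08538029179743677}
scene (array([0.0274, 0.586 , 0.9479]), array([[ 0.455 , -0.474 , -0.7539]])) 429.71358757237556 -0.10740306509787027
scene vial 0.71 [319.4, 177.0, 21.5, 13.0] [331.5874 185.3566] [ 0.4322 -0.1438  0.05  ]
scene vial 0.69 [230.0, 241.7, 26.3, 18.2] [244.1435 250.2249] [0.4581 0.1803 0.05  ]
scene vial 0.66 [173.3, 264.7, 31.9, 19.3] [190.9019 275.3178] [0.4996 0.3187 0.05  ]
scene vial_rest 0.89 [233.8, 238.1, 32.6, 33.0] [249.9142 258.951 ] [0.43   0.1887 0.05  ]
scene vial_rest 0.54 [348.7, 156.3, 18.7, 19.7] [356.8826 166.9075] [ 0.4222 -0.2545  0.05  ]
scene press 0.68 [254.1, 144.8, 50.9, 18.3] [28
[... 1831 characters left out ...]
[324.8, 129.9, 22.2, 55.6] [332.7008 158.0328] [ 0.6356 -0.2222  0.05  ]
top beaker_50 0.67 [343.2, 216.4, 13.1, 15.7] [350.7291 224.1673] [ 0.4303 -0.2668  0.05  ]
top vial_3 0.71 [154.8, 194.9, 21.3, 10.7] [165.194  200.2463] [0.5168 0.2951 0.05  ]
top vial_3 0.66 [307.4, 211.2, 21.1, 15.9] [316.9886 218.6229] [ 0.4497 -0.1654  0.05  ]
top vial_3 0.42 [190.7, 210.4, 22.8, 18.3] [203.0461 217.2697] [0.4621 0.1792 0.05  ]
top weight_100 0.57 [148.7, 243.9, 11.9, 2.5] [154.1633 244.    ] [0.3845 0.3278 0.05  ]
top weight_100 0.53 [322.3, 132.5, 22.4, 53.9] [333.183  158.6027] [ 0.6338 -0.2236  0.05  ]
top weight_100 0.18 [289.9, 141.1, 26.1, 50.2] [302.9784 165.1818] [ 0.6153 -0.1294  0.05  ]
```

```bash
python3 - <<'E'
from h import *
f=grab_frame('top')
cv2.imwrite('pics/t1.png',cv2.resize(f['color'][100:280,130:380],(800,576),interpolation=cv2.INTER_CUBIC))
E
```

```text
(no output)
```

View pics/scene0.png

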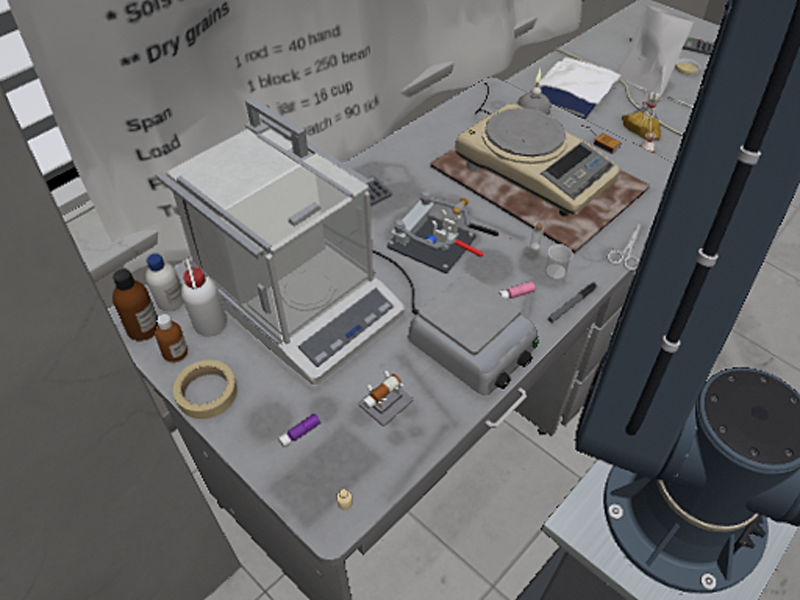

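View pics/t1.png

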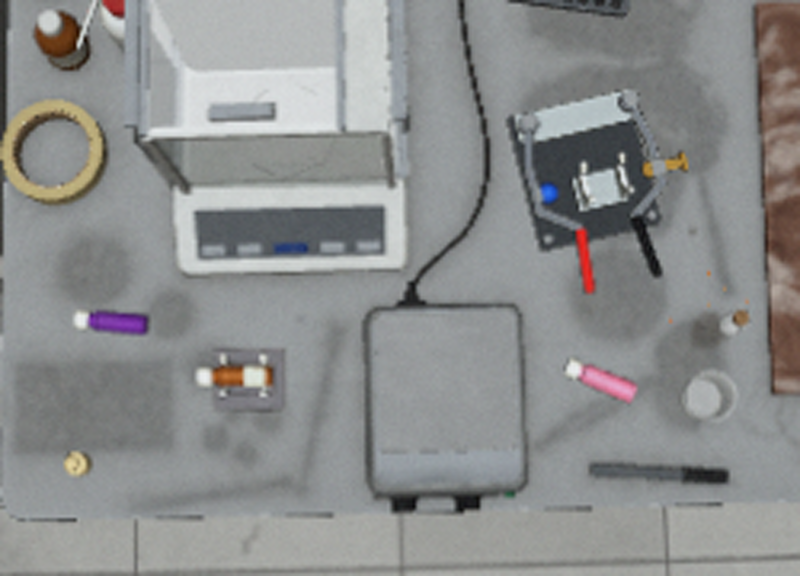

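```bash
python3 - <<'E'
from h import *
f=grab_frame('top');g=grab_frame('scene')
def c(im,x,y,w,h): return cv2.resize(im[y:y+h,x:x+w],(400,300),interpolation=cv2.INTER_CUBIC)
t,s=f['color'],g['color']
cv2.imwrite('pics/c1.png',np.vstack([np.hstack([c(t,185,200,40,30),c(s,225,230,48,36)]),np.hstack([c(t,280,120,80,60),c(s,240,116,80,60)])]))
E
```

```text
(no output)
```

View pics/c1.png

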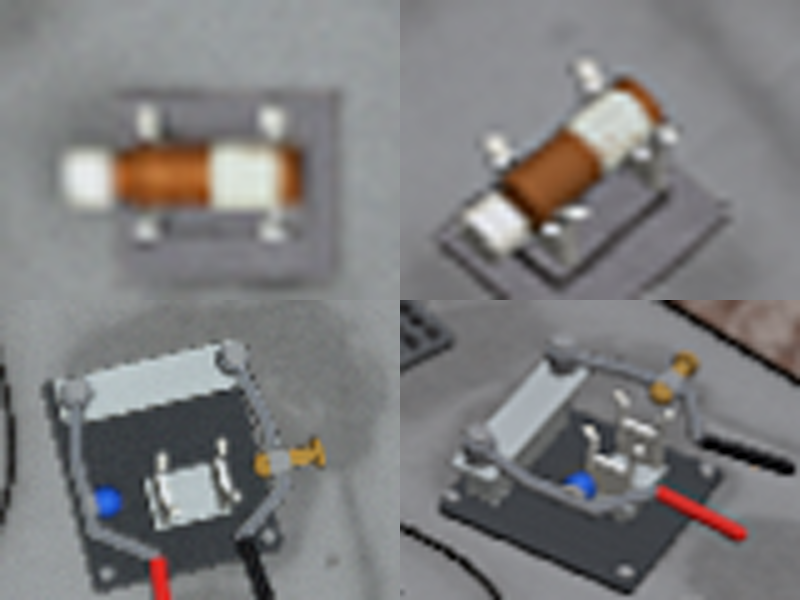

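```bash
cat > fit.py <<'E'
from h import *
from scipy.optimize import least_squares
np.set_printoptions(precision=4,suppress=True)
f=grab_frame('top');g=grab_frame('scene')
def un(p,x,y,s,ox=0,oy=0): return (np.array(p,float)-[ox,oy]+.5)/s-.5+[x,y]
def pose(v,P):
    c,s=np.cos(v[2]),np.sin(v[2]); P=np.array(P,float)/1000
    return np.c_[v[0]+c*P[:,0]-s*P[:,1],v[1]+s*P[:,0]+c*P[:,1],P[:,2]]
# press
PT=[[70,62,10],[-70,62,10],[-70,-62,10],[70,50,70],[70,-50,70],[0,0,71],[-70,30,60]]
T=un([[45,382],[100,592],[284,545],[75,390],[232,357],[197,478],[159,598]],280,120,5,0,300)
PS=[[70,62,10],[-70,62,10],[-70,-62,10],[70,50,70],[70,-50,70]]
S=un([[440,502],[628,590],[722,484],[479,440],[563,352]],240,116,5,400,300)
r=lambda v:np.r_[(proj(f,pose(v,PT[:-1]))-T[:-1]).ravel(),(proj(g,pose(v,PS))-S).ravel()]
q=least_squares(r,[.64,-.16,.2],loss='soft_l1'); print('press',q.x,np.degrees(q.x[2]));print(r(q.x).reshape(-1,2))
# vial: cap end, bottom end centres in both views; cap/tube boundary
VT=[[0,44,48],[0,26,50],[0,-26,42]]
Tv=un([[62,177.5],[115,177.5],[301,178]],185,200,10)
VS=[[0,44,45],[0,26,52]]
vv=lambda v:(proj(f,pose(v,VT))-Tv).ravel()
q=least_squares(vv,[.46,.18,0]);print('vial',q.x,vv(q.x).reshape(-1,2))
# scene check: label/tube ends axis
print('scene px cap,mid,bottom crop',[(p-[225,230]+.5)*8.333-.5+[400,0] for p in proj(g,pose(q.x,[[0,44,45],[0,0,45],[0,-26,45]]))])
for n,k,z in(('beaker_50',f,.03),('beaker_50',g,.03)):
    b=trace(k,n)[0];m=np.argwhere(b['mask'])[:,::-1].mean(0);print(n,onz(k,[m],z))
print('clear vial, weight',onz(f,un([[733,322],[77,463]],130,100,3.2),.03))
print('hotplate',onz(f,un([[365,310],[525,495]],130,100,3.2),.09), 'pink',onz(f,un([[600,380]],130,100,3.2),.01))
E
python3 fit.py
```

```text
press [ 0.6515 -0.166   0.1567] 8.976221664093865
[[ 0.9211  2.725 ]
 [-1.6221  3.0914]
 [-0.0184  5.5334]
 [-0.0102 -4.7113]
 [ 0.4381 -3.734 ]
 [-3.8502 -3.3754]
 [ 1.1758  0.6496]
 [ 1.6105  1.6481]
 [ 3.5752 -0.5809]
 [-4.6009 -3.4133]
 [-3.1647 -3.2462]]
vial [ 0.4621  0.1728 -0.0161] [[ 0.0654  0.0436]
 [ 0.5685 -0.05  ]
 [-0.6357  0.0102]]
scene px cap,mid,bottom crop [array([465.2258, 247.2166]), array([571.7617, 158.2886]), array([632.9009, 107.199 ])]
beaker_50 [[ 0.4324 -0.2732  0.03  ]]
beaker_50 [[ 0.4298 -0.2708  0.03  ]]
clear vial, weight [[ 0.5046 -0.2997  0.03  ]
 [ 0.384   0.3342  0.03  ]]
hotplate [[ 0.5171  0.0532  0.09  ]
 [ 0.3446 -0.0884  0.09  ]] pink [[ 0.4535 -0.1711  0.01  ]]
```

```bash
cat >> fit.py <<'E'
print('---')
print('plate',onz(f,T[:3],.01),onz(g,S[:3],.01))
print('hinge',onz(f,T[3:5],.065),onz(g,S[3:5],.065))
yk=un([[162,458],[168,515],[221,443],[236,499]],280,120,5,0,300)
print('yokes top',onz(f,yk,.071))
print('handles top',onz(f,un([[583,230],[590,290],[637,220],[657,273]],130,100,3.2),.06))
print('handles scene',onz(g,un([[660,490],[742,536],[704,440],[790,468]],240,116,5,400,300),.06))
print('yokes scene',onz(g,un([[592,432],[650,455],[622,395],[680,425]],240,116,5,400,300),.071))
E
python3 fit.py | sed -n '/---/,$p'
```

```text
---
plate [[ 0.7201 -0.0912  0.01  ]
 [ 0.5825 -0.1212  0.01  ]
 [ 0.6099 -0.2391  0.01  ]] [[ 0.7157 -0.0934  0.01  ]
 [ 0.5807 -0.1175  0.01  ]
 [ 0.5986 -0.2282  0.01  ]]
hinge [[ 0.6993 -0.1056  0.065 ]
 [ 0.7181 -0.2033  0.065 ]] [[ 0.696  -0.1082  0.065 ]
 [ 0.7145 -0.2042  0.065 ]]
yokes top [[ 0.6537 -0.1565  0.071 ]
 [ 0.6182 -0.1586  0.071 ]
 [ 0.6623 -0.1929  0.071 ]
 [ 0.6271 -0.2004  0.071 ]]
handles top [[ 0.5928 -0.1546  0.06  ]
 [ 0.5349 -0.1588  0.06  ]
 [ 0.6013 -0.2066  0.06  ]
 [ 0.5497 -0.2232  0.06  ]]
handles scene [[ 0.5915 -0.1551  0.06  ]
 [ 0.5317 -0.159   0.06  ]
 [ 0.6008 -0.2073  0.06  ]
 [ 0.5473 -0.2242  0.06  ]]
yokes scene [[ 0.6471 -0.1559  0.071 ]
 [ 0.6085 -0.1648  0.071 ]
 [ 0.6563 -0.1938  0.071 ]
 [ 0.6128 -0.1976  0.071 ]]
```

```bash
python3 - <<'E'
from h import *
f=grab_frame('top');g=grab_frame('scene')
def c(im,x,y,w,h): return cv2.resize(im[y:y+h,x:x+w],(400,600),interpolation=cv2.INTER_CUBIC)
cv2.imwrite('pics/c2.png',np.hstack([c(f['color'],298,135,40,60),c(g['color'],270,125,32,48)]))
E
```

```text
(no output)
```

View pics/c2.png

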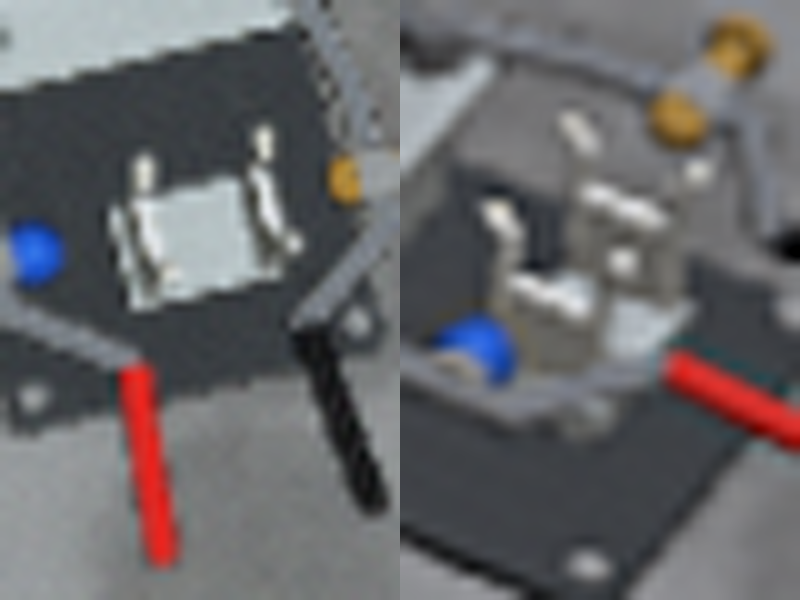

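```bash
cat >> fit.py <<'E'
print('+++')
a=onz(f,un([[145,163],[168,275],[264,140],[290,245]],298,135,10),.069);b=onz(g,un([[497,214],[622,262],[577,133],[697,171]],270,125,12.5,400),.069)
print(a,b,a.mean(0),b.mean(0))
for k in(a,b):
    d=k[0]+k[1]-k[2]-k[3]; print(np.degrees(np.arctan2(-d[0],d[1])),np.linalg.norm(d)/2)
a=onz(f,un([[135,370],[164,562],[310,325],[376,508]],298,135,10),.062)
print('handles',a,(a[0]+a[1])/2,(a[2]+a[3])/2)
print('bluepad',onz(f,un([[36,255]],298,135,10),.06),onz(g,un([[478,350]],270,125,12.5,400),.06))
# triangulation of yoke centre
from numpy.linalg import lstsq
def tri(p,s):
    (c1,d1),(c2,d2)=ray(f,p),ray(g,s); A=np.c_[d1[0],-d2[0]]; t=lstsq(A,c2-c1,rcond=None)[0]; return c1+t[0]*d1[0],c2+t[1]*d2[0]
for p,s in zip(un([[145,163],[168,275],[264,140],[290,245]],298,135,10),un([[497,214],[622,262],[577,133],[697,171]],270,125,12.5,400)): print(tri([p],[s]))
E
python3 fit.py | sed -n '/+++/,$p'
```

```text
+++
[[ 0.6553 -0.1569  0.069 ]
 [ 0.6202 -0.1624  0.069 ]
 [ 0.6616 -0.1936  0.069 ]
 [ 0.6287 -0.2     0.069 ]] [[ 0.6511 -0.1573  0.069 ]
 [ 0.618  -0.1654  0.069 ]
 [ 0.6566 -0.193   0.069 ]
 [ 0.6262 -0.2028  0.069 ]] [ 0.6415 -0.1782  0.069 ] [ 0.638  -0.1796  0.069 ]
11.250512798263308 0.03787281675137193
10.61647846499826 0.03722086084704006
handles [[ 0.5925 -0.152   0.062 ]
 [ 0.5332 -0.1583  0.062 ]
 [ 0.6051 -0.206   0.062 ]
 [ 0.5482 -0.2233  0.062 ]] [ 0.5628 -0.1551  0.062 ] [ 0.5766 -0.2147  0.062 ]
bluepad [[ 0.6294 -0.1234  0.06  ]] [[ 0.6286 -0.1259  0.06  ]]
(array([ 0.6557, -0.1572,  0.0673]), array([ 0.6527, -0.1591,  0.0668]))
(array([ 0.6198, -0.1622,  0.071 ]), array([ 0.6169, -0.164 ,  0.0706]))
(array([ 0.6624, -0.1941,  0.0658]), array([ 0.6592, -0.1962,  0.0653]))
(array([ 0.6283, -0.1997,  0.0707]), array([ 0.6253, -0.2016,  0.0704]))
```

```bash
cat > plan.py <<'E'
# python3 plan.py x y z yaw_deg n  -> straight-line rows (tool units) from the measured pose, tool down
from h import *
import sys
from scipy.spatial.transform import Rotation as R
x,y,z,yaw,n=map(float,sys.argv[1:6]); n=int(n)
o=observe(); p=np.array(o['ee_pos']); r=R.from_quat(o['eef_rot'])
tgt=R.from_euler('z',yaw,degrees=True)*R.from_euler('x',180,degrees=True)
rv=(r.inv()*tgt).as_rotvec(degrees=True)
d=(np.array([x,y,z])-p)/n
print('t',round(o['t'],2),'p',p.round(4),'F',np.round(o['force'],1),'w',round(o['gripper_width'],4),'rv',rv.round(2))
for i in range(n):
    ri=r*R.from_rotvec(rv*i/n,degrees=True)
    print(np.r_[ri.inv().apply(d)/.03,rv/n/6].round(2).tolist())
E
python3 plan.py .461 .171 .2 89 24
```

```text
t 1.75 p [ 0.167  -0.4977  0.2503] F [-0.1 -0.3 -0.3] w 0.0854 rv [-1.000e-02 -0.000e+00 -7.045e+01]
[0.68, -0.75, 0.07, -0.0, -0.0, -0.49]
[0.72, -0.71, 0.07, -0.0, -0.0, -0.49]
[0.76, -0.68, 0.07, -0.0, -0.0, -0.49]
[0.79, -0.64, 0.07, -0.0, -0.0, -0.49]
[0.82, -0.6, 0.07, -0.0, -0.0, -0.49]
[0.85, -0.55, 0.07, -0.0, -0.0, -0.49]
[0.88, -0.51, 0.07, -0.0, -0.0, -0.49]
[0.9, -0.46, 0.07, -0.0, -0.0, -0.49]
[0.93, -0.42, 0.07, -0.0, -0.0, -0.49]
[0.95, -0.37, 0.07, -0.0, -0.0, -0.49]
[0.96, -0.32, 0.07, -0.0, -0.0, -0.49]
[0.98, -0.27, 0.07, -0.0, -0.0, -0.49]
[0.99, -0.22, 0.07, -0.0, -0.0, -0.49]
[1.0, -0.17, 0.07, -0.0, -0.0, -0.49]
[1.01, -0.12, 0.07, -0.0, -0.0, -0.49]
[1.01, -0.07, 0.07, -0.0, -0.0, -0.49]
[1.01, -0.01, 0.07, -0.0, -0.0, -0.49]
[1.01, 0.04, 0.07, -0.0, -0.0, -0.49]
[1.01, 0.09, 0.07, -0.0, -0.0, -0.49]
[1.0, 0.14, 0.07, -0.0, -0.0, -0.49]
[1.0, 0.19, 0.07, -0.0, -0.0, -0.49]
[0.98, 0.24, 0.07, -0.0, -0.0, -0.49]
[0.97, 0.29, 0.07, -0.0, -0.0, -0.49]
[0.95, 0.34, 0.07, -0.0, -0.0, -0.49]
```

```bash
python3 -m jog '[[0.7,-0.75,0,0,0,-0.5,85],[0.7,-0.7,0,0,0,-0.5,85],[0.75,-0.7,0,0,0,-0.5,85],[0.8,-0.65,0,0,0,-0.5,85],[0.8,-0.6,0,0,0,-0.5,85],[0.85,-0.55,0,0,0,-0.5,85],[0.9,-0.5,0,0,0,-0.5,85],[0.9,-0.45,0,0,0,-0.5,85]]'
python3 -m jog '[[0.95,-0.4,0.1,0,0,-0.5,85],[0.95,-0.35,0.1,0,0,-0.5,85],[0.95,-0.3,0.1,0,0,-0.5,85],[1,-0.25,0.1,0,0,-0.5,85],[1,-0.2,0.1,0,0,-0.5,85],[1,-0.15,0.1,0,0,-0.5,85],[1,-0.1,0.1,0,0,-0.5,85],[1,-0.05,0.1,0,0,-0.5,85]]'
python3 plan.py .461 .171 .12 89 8
```

```text
t: 2.55
ee_pos: [0.2645, -0.2732, 0.2504]
eef_rot: [0.931, 0.364, 0.0, 0.0]
force: [-0.2, -0.4, -0.2]
gripper_width: 0.0852
grasp_force: 0.0
t: 3.35
ee_pos: [0.3638, -0.051, 0.2264]
eef_rot: [0.835, 0.55, 0.0, 0.0]
force: [-0.9, -1.1, -0.4]
gripper_width: 0.0848
grasp_force: 0.0
t 3.35 p [ 0.3638 -0.051   0.2264] F [-0.9 -1.1 -0.4] w 0.0848 rv [ 3.000e-02 -1.000e-02 -2.232e+01]
[1.01, 0.01, 0.44, 0.0, -0.0, -0.46]
[1.01, 0.05, 0.44, 0.0, -0.0, -0.46]
[1.0, 0.1, 0.44, 0.0, -0.0, -0.46]
[1.0, 0.15, 0.44, 0.0, -0.0, -0.46]
[0.99, 0.2, 0.44, 0.0, -0.0, -0.46]
[0.98, 0.25, 0.44, 0.0, -0.0, -0.46]
[0.97, 0.3, 0.44, 0.0, -0.0, -0.46]
[0.95, 0.34, 0.44, 0.0, -0.0, -0.46]
```

```bash
python3 -m jog '[[1,0,0,0,0,-0.5,85],[1,0.05,0,0,0,-0.5,85],[1,0.1,0,0,0,-0.5,85],[1,0.15,0.3,0,0,-0.5,80],[1,0.2,0.6,0,0,-0.5,70],[0.95,0.25,0.8,0,0,-0.4,60],[0.95,0.3,0.9,0,0,-0.4,50],[0.9,0.3,0.9,0,0,-0.4,50]]'
python3 plan.py .461 .171 .045 89 4
python3 - <<'E'
from h import *
g=grab_frame('scene');f=grab_frame('top')
c=lambda im,x,y:cv2.resize(im[y:y+90,x:x+60],(400,600),interpolation=cv2.INTER_CUBIC)
cv2.imwrite('pics/v1.png',np.hstack([c(f['color'],175,175),c(g['color'],220,200)]))
E
```

```text
t: 4.15
ee_pos: [0.4576, 0.169, 0.1206]
eef_rot: [0.714, 0.7, 0.001, 0.0]
force: [0.1, -1.0, 0.0]
gripper_width: 0.0499
grasp_force: 0.0
t 4.15 p [0.4576 0.169  0.1206] F [ 0.1 -1.   0. ] w 0.0499 rv [ 0.05 -0.03 -0.13]
[0.02, 0.03, 0.63, 0.0, -0.0, -0.01]
[0.02, 0.03, 0.63, 0.0, -0.0, -0.01]
[0.02, 0.03, 0.63, 0.0, -0.0, -0.01]
[0.02, 0.03, 0.63, 0.0, -0.0, -0.01]
```

View pics/v1.png

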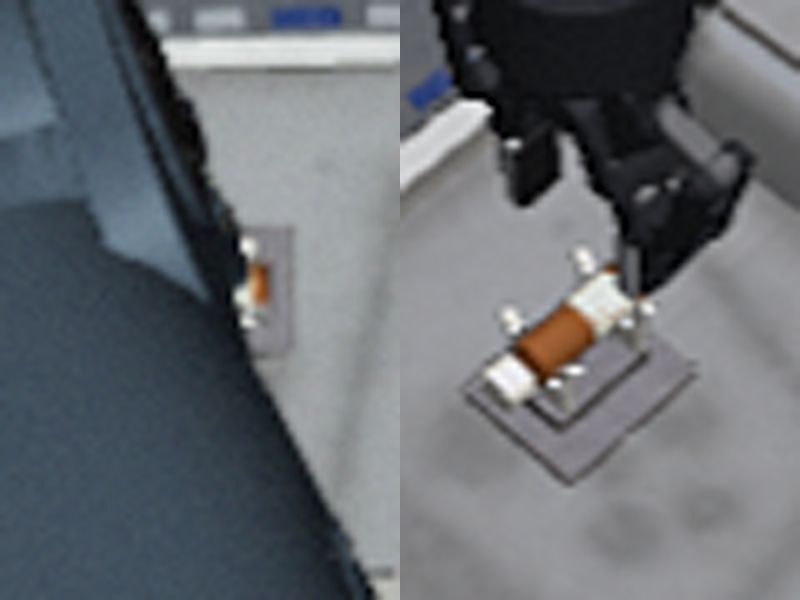

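```bash
cat >> fit.py <<'E'
print('***')
a=onz(f,un([[147,120],[147,229],[271,122],[271,229]],185,200,10),.054);b=onz(g,un([[512,322],[573,372],[583,260],[640,312]],220,200,6.667,400),.054)
print(a.mean(0),b.mean(0),a,b)
E
python3 fit.py | sed -n '/\*\*\*/,$p'
```

```text
***
[0.4622 0.1714 0.054 ] [0.4593 0.1719 0.054 ] [[0.4793 0.1901 0.054 ]
 [0.4463 0.1902 0.054 ]
 [0.4778 0.1525 0.054 ]
 [0.4455 0.1527 0.054 ]] [[0.475  0.1905 0.054 ]
 [0.4432 0.1905 0.054 ]
 [0.4756 0.1523 0.054 ]
 [0.4436 0.1544 0.054 ]]
```

```bash
python3 -m jog '[[0.08,0.11,0.6,0,0,-0.15,50],[0,0,0.8,0,0,0,50],[0,0,0.7,0,0,0,50],[0,0,0.42,0,0,0,50],[0,0,0,0,0,0,40],[0,0,0,0,0,0,10],[0,0,0,0,0,0,10],[0,0,0,0,0,0,10]]'
python3 plan.py .461 .1715 .045 89 1
```

```text
t: 5.25
ee_pos: [0.4617, 0.17, 0.0472]
eef_rot: [0.709, 0.705, 0.001, 0.001]
force: [2.0, -2.5, 5.2]
gripper_width: 0.0183
grasp_force: 58.8
t 5.25 p [0.4617 0.17   0.0472] F [ 2.  -2.5  5.2] w 0.0183 rv [ 0.18 -0.04  0.62]
[0.05, -0.02, 0.07, 0.03, -0.01, 0.1]
```

```bash
python3 -m jog '[[0,0,-0.5,0,0,0,10],[0,0,-1,0,0,0,10],[-0.3,0,-1,0,0,0,10],[-0.8,0,-1,0,0,0,10],[-1,0,-0.8,0,0,0,10],[-1,0,0,0,0,0,10],[-1,0,0,0,0,0,10],[-1,0,0,0,0,0,10]]'
python3 plan.py .64 -.18 .17 101.5 10
```

```text
t: 6.05
ee_pos: [0.4592, 0.0159, 0.1755]
eef_rot: [0.709, 0.705, 0.0, 0.0]
force: [0.4, -0.8, -0.5]
gripper_width: 0.0183
grasp_force: 59.7
t 6.05 p [0.4592 0.0159 0.1755] F [ 0.4 -0.8 -0.5] w 0.0183 rv [ 6.000e-02 -1.000e-02 -1.183e+01]
[-0.65, 0.61, 0.02, 0.0, -0.0, -0.2]
[-0.66, 0.59, 0.02, 0.0, -0.0, -0.2]
[-0.67, 0.58, 0.02, 0.0, -0.0, -0.2]
[-0.69, 0.56, 0.02, 0.0, -0.0, -0.2]
[-0.7, 0.55, 0.02, 0.0, -0.0, -0.2]
[-0.71, 0.54, 0.02, 0.0, -0.0, -0.2]
[-0.72, 0.52, 0.02, 0.0, -0.0, -0.2]
[-0.73, 0.51, 0.02, 0.0, -0.0, -0.2]
[-0.74, 0.49, 0.02, 0.0, -0.0, -0.2]
[-0.75, 0.48, 0.02, 0.0, -0.0, -0.2]
```

```bash
python3 -m jog '[[-1,0,0,0,0,0,10],[-1,0.2,0,0,0,-0.2,10],[-1,0.5,0,0,0,-0.3,10],[-0.8,0.8,0,0,0,-0.3,10],[-0.7,0.8,0,0,0,-0.3,10],[-0.7,0.9,0,0,0,-0.3,10],[-0.7,0.8,0,0,0,-0.3,10],[-0.6,0.6,0,0,0,-0.3,10]]'
python3 plan.py .6398 -.1805 .1 101.5 3
python3 - <<'E'
from h import *
g=grab_frame('scene');f=grab_frame('top')
c=lambda im,x,y:cv2.resize(im[y:y+72,x:x+48],(400,600),interpolation=cv2.INTER_CUBIC)
cv2.imwrite('pics/v2.png',np.hstack([c(f['color'],293,120),c(g['color'],256,100)]))
E
```

```text
t: 6.85
ee_pos: [0.609, -0.1658, 0.1748]
eef_rot: [0.631, 0.776, 0.0, 0.0]
force: [0.2, 0.8, 0.3]
gripper_width: 0.0183
grasp_force: 59.7
t 6.85 p [ 0.609  -0.1658  0.1748] F [0.2 0.8 0.3] w 0.0183 rv [ 0.02 -0.01  0.21]
[-0.23, 0.3, 0.83, 0.0, -0.0, 0.01]
[-0.23, 0.3, 0.83, 0.0, -0.0, 0.01]
[-0.23, 0.3, 0.83, 0.0, -0.0, 0.01]
```

View pics/v2.png

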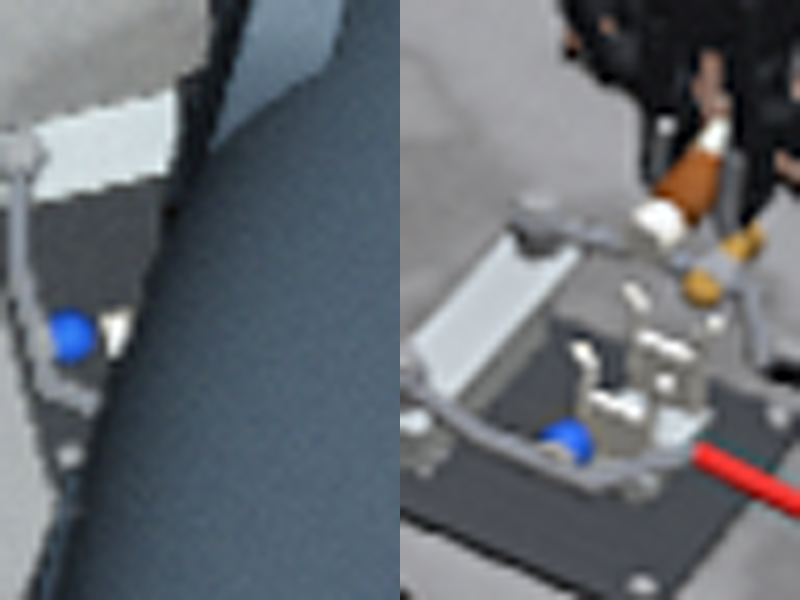

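```bash
python3 - <<'E'
from h import *
g=grab_frame('scene');f=grab_frame('top')
np.set_printoptions(precision=1,suppress=True)
p=np.array([.609,-.1658,.1748-.0022]);a=np.radians(101.7);u=np.array([np.cos(a),np.sin(a),0])
for o in(-.002,.0015,.005):
    for y in(.044,.031):
        print(o,y,(proj(g,p+u*(y+o))-[256,100]+.5)*8.333+[400,0],(proj(f,p+u*(y+o))-[293,120]+.5)*8.333)
E
```

```text
-0.002 0.044 [[640.8 238.3]] [[109.3 349.8]]
-0.002 0.031 [[660.  216.8]] [[146.9 341.2]]
0.0015 0.044 [[635.6 244.1]] [[ 99.2 352.1]]
0.0015 0.031 [[654.9 222.5]] [[136.8 343.5]]
0.005 0.044 [[630.4 250. ]] [[ 89.  354.4]]
0.005 0.031 [[649.7 228.3]] [[126.6 345.8]]
```

```bash
python3 plan.py .6397 -.1780 .1 101.5 4
```

```text
t 7.05 p [ 0.6074 -0.1648  0.1744] F [-1.   0.3 -0.8] w 0.018 rv [-0.06 -0.05  0.1 ]
[-0.16, 0.24, 0.62, -0.0, -0.0, 0.0]
[-0.16, 0.24, 0.62, -0.0, -0.0, 0.0]
[-0.16, 0.24, 0.62, -0.0, -0.0, 0.0]
[-0.16, 0.24, 0.62, -0.0, -0.0, 0.0]
```

```bash
python3 -m jog '[[-0.16,0.24,0.6,0,0,0,10],[-0.16,0.24,0.6,0,0,0,10],[-0.16,0.24,0.6,0,0,0,10],[-0.16,0.24,0.6,0,0,0,10],[0,0,0,0,0,0,10],[0,0,0,0,0,0,10],[0,0,0,0,0,0,10],[0,0,0,0,0,0,10]]'
python3 plan.py .6397 -.1780 .062 101.5 1
```

```text
t: 7.85
ee_pos: [0.6402, -0.1778, 0.1037]
eef_rot: [0.632, 0.775, 0.0, 0.001]
force: [-0.6, -0.0, -0.2]
gripper_width: 0.0177
grasp_force: 59.7
t 7.85 p [ 0.6402 -0.1778  0.1037] F [-0.6 -0.  -0.2] w 0.0177 rv [0.07 0.03 0.15]
[-0.0, -0.02, 1.39, 0.01, 0.0, 0.03]
```

```bash
python3 -m jog '[[0,0,0.2,0,0,0,10],[0,0,0.2,0,0,0,10],[0,0,0.2,0,0,0,10],[0,0,0.2,0,0,0,10],[0,0,0.1,0,0,0,10],[0,0,0.1,0,0,0,10],[0,0,0,0,0,0,10],[0,0,0,0,0,0,10]]'
python3 - <<'E'
from h import *
g=grab_frame('scene')
cv2.imwrite('pics/v3.png',cv2.resize(g['color'][115:175,250:330],(800,600),interpolation=cv2.INTER_CUBIC))
E
python3 plan.py .6397 -.1780 .062 101.5 1
```

```text
t: 8.65
ee_pos: [0.64, -0.1778, 0.0728]
eef_rot: [0.632, 0.775, 0.0, 0.0]
force: [-0.3, 0.1, -0.9]
gripper_width: 0.0181
grasp_force: 59.7
t 8.7 p [ 0.6401 -0.1779  0.0729] F [ 0.   0.1 -0.2] w 0.0179 rv [0.02 0.   0.15]
[-0.0, -0.01, 0.36, 0.0, 0.0, 0.03]
```

View pics/v3.png

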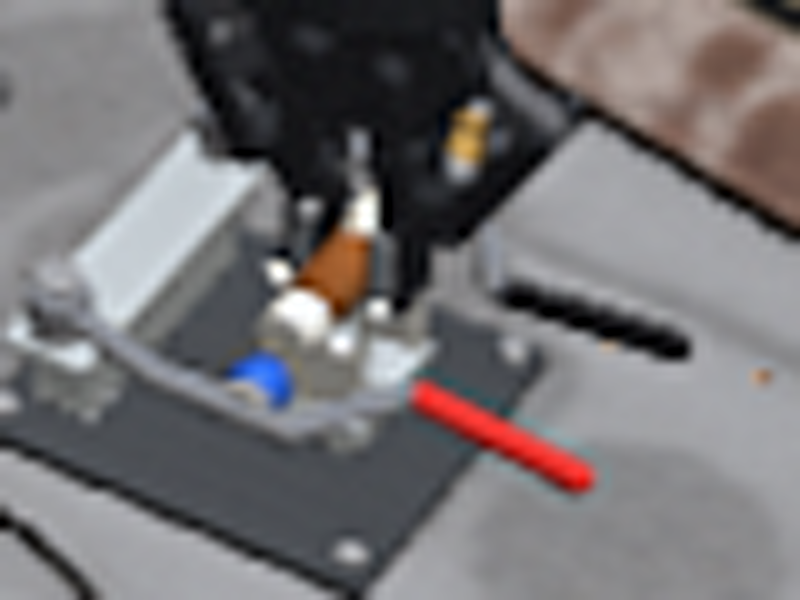

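```bash
python3 -m jog '[[0,0,0.1,0,0,0,10],[0,0,0.1,0,0,0,10],[0,0,0.1,0,0,0,10],[0,0,0,0,0,0,10],[0,0,0,0,0,0,10],[0,0,0,0,0,0,10],[0,0,0,0,0,0,10],[0,0,0,0,0,0,10]]'
```

```text
t: 9.5
ee_pos: [0.6399, -0.1778, 0.0638]
eef_rot: [0.632, 0.775, 0.0, 0.0]
force: [0.4, 0.8, -1.2]
gripper_width: 0.018
grasp_force: 59.7
```

```bash
python3 -m jog '[[0,0,0.05,0,0,0,10],[0,0,0.03,0,0,0,10],[0,0,0,0,0,0,10],[0,0,0,0,0,0,10],[0,0,0,0,0,0,10],[0,0,0,0,0,0,10],[0,0,0,0,0,0,10],[0,0,0,0,0,0,10]]'
```

```text
t: 10.3
ee_pos: [0.6401, -0.1779, 0.0622]
eef_rot: [0.632, 0.775, 0.0, 0.0]
force: [-1.9, -0.2, 6.4]
gripper_width: 0.0184
grasp_force: 60.6
```

```bash
python3 -m jog '[[0,0,0,0,0,0,24],[0,0,0,0,0,0,32],[0,0,0,0,0,0,38],[0,0,0,0,0,0,38],[0,0,-0.3,0,0,0,38],[0,0,-0.8,0,0,0,38],[0,0,-1,0,0,0,38],[0,0,-0.8,0,0,0,38]]'
python3 plan.py .5697 -.1849 .12 11.5 13
```

```text
t: 11.1
ee_pos: [0.6401, -0.1779, 0.1504]
eef_rot: [0.632, 0.775, 0.0, 0.0]
force: [0.3, -0.2, -0.0]
gripper_width: 0.0379
grasp_force: 0.0
t 11.1 p [ 0.6401 -0.1779  0.1504] F [ 0.3 -0.2 -0. ] w 0.0379 rv [ 6.000e-02 -2.000e-02  9.015e+01]
[0.02, -0.18, 0.08, 0.0, -0.0, 1.16]
[-0.0, -0.18, 0.08, 0.0, -0.0, 1.16]
[-0.02, -0.18, 0.08, 0.0, -0.0, 1.16]
[-0.05, -0.18, 0.08, 0.0, -0.0, 1.16]
[-0.07, -0.17, 0.08, 0.0, -0.0, 1.16]
[-0.09, -0.16, 0.08, 0.0, -0.0, 1.16]
[-0.11, -0.15, 0.08, 0.0, -0.0, 1.16]
[-0.12, -0.13, 0.08, 0.0, -0.0, 1.16]
[-0.14, -0.12, 0.08, 0.0, -0.0, 1.16]
[-0.15, -0.1, 0.08, 0.0, -0.0, 1.16]
[-0.16, -0.08, 0.08, 0.0, -0.0, 1.16]
[-0.17, -0.06, 0.08, 0.0, -0.0, 1.16]
[-0.18, -0.04, 0.08, 0.0, -0.0, 1.16]
```

```bash
python3 -m jog '[[0,-0.15,0,0,0,0.94,50],[0,-0.15,0,0,0,0.94,60],[0,-0.15,0,0,0,0.94,70],[-0.05,-0.15,0,0,0,0.94,85],[-0.05,-0.15,0,0,0,0.94,85],[-0.05,-0.15,0,0,0,0.94,85],[-0.05,-0.15,0,0,0,0.94,85],[-0.1,-0.15,0,0,0,0.94,85]]'
python3 -m jog '[[-0.1,-0.1,0,0,0,0.94,85],[-0.1,-0.1,0,0,0,0.94,85],[-0.15,-0.1,0,0,0,0.94,85],[-0.15,-0.1,0,0,0,0.94,85],[-0.15,-0.05,0,0,0,0.94,85],[-0.15,0,0,0,0,0.94,85],[-0.15,0,0,0,0,0.94,85],[-0.15,0,0,0,0,0.94,85]]'
python3 plan.py .5697 -.1849 .11 11.5 3
python3 - <<'E'
from h import *
g=grab_frame('scene');f=grab_frame('top')
c=lambda im,x,y:cv2.resize(im[y:y+72,x:x+48],(400,600),interpolation=cv2.INTER_CUBIC)
cv2.imwrite('pics/v4.png',np.hstack([c(f['color'],298,115),c(g['color'],265,115)]))
E
```

```text
t: 11.9
ee_pos: [0.6023, -0.1813, 0.149]
eef_rot: [0.882, 0.472, 0.0, 0.0]
force: [0.7, -0.1, 0.5]
gripper_width: 0.0852
grasp_force: 0.0
t: 12.7
ee_pos: [0.5663, -0.1909, 0.149]
eef_rot: [0.995, 0.097, 0.0, 0.0]
force: [0.1, 0.8, 0.3]
gripper_width: 0.0852
grasp_force: 0.0
t 12.7 p [ 0.5663 -0.1909  0.149 ] F [0.1 0.8 0.3] w 0.0852 rv [ 0.01 -0.03 -0.32]
[0.05, -0.06, 0.43, 0.0, -0.0, -0.02]
[0.05, -0.06, 0.43, 0.0, -0.0, -0.02]
[0.05, -0.06, 0.43, 0.0, -0.0, -0.02]
```

View pics/v4.png

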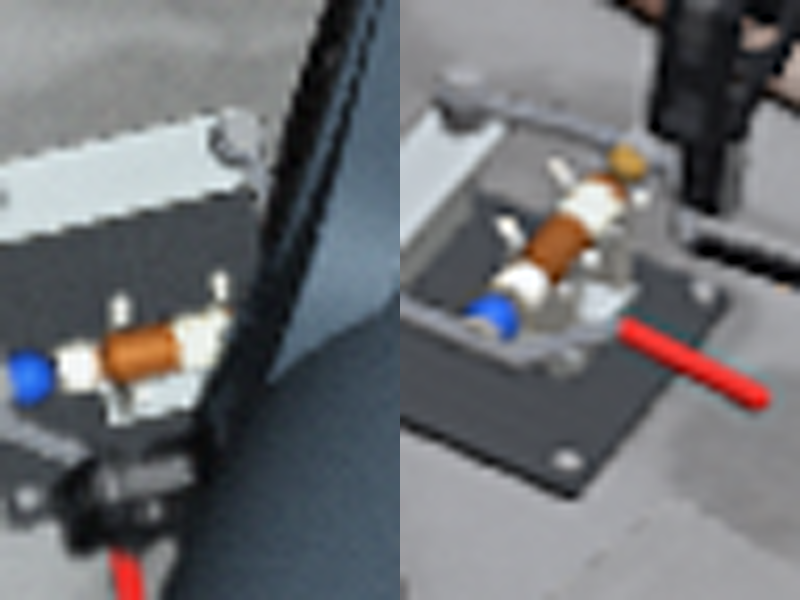

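```bash
python3 - <<'E'
from h import *
f=grab_frame('top');g=grab_frame('scene')
np.set_printoptions(precision=4,suppress=True)
a=np.radians(11.5);u=np.array([-np.sin(a),np.cos(a),0])
for k,pts,c,ox,off in((f,[[57,370],[100,360],[178,350],[15,378],[54,378]],[.6415,-.1782,0],0,(298,115)),(g,[[505,287],[540,255],[575,215],[480,320]],[.638,-.1796,0],400,(265,115))):
    px=(np.array(pts,float)-[ox,0]+.5)/8.333-.5+off
    P=onz(k,px,.067); print((P-c)@u)
    print((proj(k,np.array(c)+[0,0,.067]+np.outer([.031,.044],u))-off+.5)*8.333+[ox,0])
E
```

```text
[0.0466 0.0304 0.0016 0.0623 0.0484]
[[ 98.121  357.968 ]
 [ 63.6315 365.712 ]]
[ 0.0456  0.0243 -0.0012  0.0651]
[[531.412  266.2923]
 [513.2377 287.2147]]
```

```bash
python3 plan.py .569 -.1855 .09 11.5 2
```

```text
t 12.9 p [ 0.5665 -0.1908  0.1488] F [0.6 0.5 0.1] w 0.0847 rv [ 0.01 -0.04  0.07]
[0.06, -0.08, 0.98, 0.0, -0.0, 0.01]
[0.06, -0.08, 0.98, 0.0, -0.0, 0.01]
```

```bash
python3 -m jog '[[0.06,-0.08,0.5,0,0,0,85.4],[0.06,-0.08,0.5,0,0,0,85.4],[0,0,0.5,0,0,0,85.4],[0,0,0.46,0,0,0,85.4],[0,0,0.4,0,0,0,85.4],[0,0,0.4,0,0,0,85.4],[0,0,0.3,0,0,0,85.4],[0,0,0.1,0,0,0,85.4]]'
python3 plan.py .569 -.1855 .054 11.5 1
```

```text
t: 13.7
ee_pos: [0.5685, -0.1851, 0.0524]
eef_rot: [0.995, 0.1, -0.001, -0.0]
force: [0.4, -0.1, 0.2]
gripper_width: 0.0853
grasp_force: 0.0
t 13.7 p [ 0.5685 -0.1851  0.0524] F [ 0.4 -0.1  0.2] w 0.0853 rv [-0.04  0.07 -0.06]
[0.01, 0.01, -0.05, -0.01, 0.01, -0.01]
```

```bash
python3 -m jog '[[0,0,0,0,0,0,80],[0,0,0,0,0,0,76],[0,0,0,0,0,0,74],[0,0,0,0,0,0,72],[0,0,0,0,0,0,70],[0,0,0,0,0,0,68],[0,0,0,0,0,0,67],[0,0,0,0,0,0,66]]'
python3 - <<'E'
from h import *
g=grab_frame('scene')
cv2.imwrite('pics/v5.png',cv2.resize(g['color'][115:175,260:340],(800,600),interpolation=cv2.INTER_CUBIC))
o=observe();print(o['gripper_width'],o['grasp_force'],o['force'])
E
```

```text
t: 14.5
ee_pos: [0.5691, -0.1853, 0.0536]
eef_rot: [0.995, 0.099, 0.0, 0.0]
force: [2.0, 0.7, 1.1]
gripper_width: 0.0662
grasp_force: 1.2
0.06620089585501282 1.2374489195644855 [1.64883329 0.34059949 2.50096045]
```

View pics/v5.png

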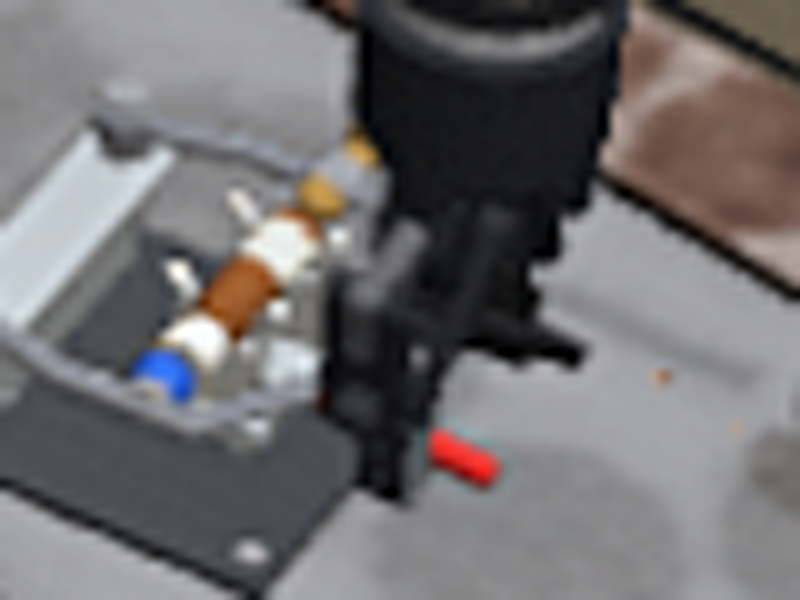

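```bash
python3 -m jog '[[0,0,0,0,0,0,65],[0,0,0,0,0,0,64],[0,0,0,0,0,0,63],[0,0,0,0,0,0,62],[0,0,0,0,0,0,61],[0,0,0,0,0,0,60],[0,0,0,0,0,0,59],[0,0,0,0,0,0,59]]'
python3 -m jog '[[0,0,0,0,0,0,58.5],[0,0,0,0,0,0,58],[0,0,0,0,0,0,57.6],[0,0,0,0,0,0,57.2],[0,0,0,0,0,0,57],[0,0,0,0,0,0,57],[0,0,0,0,0,0,57],[0,0,0,0,0,0,57]]'
```

```text
t: 15.35
ee_pos: [0.5689, -0.1853, 0.0535]
eef_rot: [0.995, 0.099, -0.0, -0.0]
force: [0.9, -0.2, 2.5]
gripper_width: 0.0591
grasp_force: 1.4
t: 16.15
ee_pos: [0.5689, -0.1853, 0.0535]
eef_rot: [0.995, 0.099, 0.0, -0.0]
force: [1.0, 0.2, 2.2]
gripper_width: 0.0569
grasp_force: 1.5
```

```bash
python3 -m jog '[[0,0,0,0,0,0,56.7],[0,0,0,0,0,0,56.4],[0,0,0,0,0,0,56.1],[0,0,0,0,0,0,55.8],[0,0,0,0,0,0,55.5],[0,0,0,0,0,0,55.2],[0,0,0,0,0,0,55],[0,0,0,0,0,0,55]]'
```

```text
t: 16.95
ee_pos: [0.5689, -0.1853, 0.0535]
eef_rot: [0.995, 0.099, -0.0, -0.0]
force: [0.8, 0.5, 1.1]
gripper_width: 0.0551
grasp_force: 1.5
```

```bash
python3 -m jog '[[0,0,0,0,0,0,54.7],[0,0,0,0,0,0,54.4],[0,0,0,0,0,0,54.1],[0,0,0,0,0,0,53.8],[0,0,0,0,0,0,53.5],[0,0,0,0,0,0,53.2],[0,0,0,0,0,0,53],[0,0,0,0,0,0,53]]'
```

```text
t: 17.75
ee_pos: [0.5689, -0.1853, 0.0535]
eef_rot: [0.995, 0.099, 0.0, -0.0]
force: [-0.5, 0.6, 2.6]
gripper_width: 0.0533
grasp_force: 1.6
```

```bash
python3 -m jog '[[0,0,0,0,0,0,52.7],[0,0,0,0,0,0,52.4],[0,0,0,0,0,0,52.1],[0,0,0,0,0,0,51.8],[0,0,0,0,0,0,51.5],[0,0,0,0,0,0,51.2],[0,0,0,0,0,0,51],[0,0,0,0,0,0,51]]'
```

```text
t: 18.55
ee_pos: [0.5689, -0.1853, 0.0535]
eef_rot: [0.995, 0.099, -0.0, -0.0]
force: [0.7, 1.2, 1.3]
gripper_width: 0.0512
grasp_force: 1.6
```

```bash
python3 -m jog '[[0,0,0,0,0,0,50.7],[0,0,0,0,0,0,50.4],[0,0,0,0,0,0,50.1],[0,0,0,0,0,0,49.8],[0,0,0,0,0,0,49.5],[0,0,0,0,0,0,49.2],[0,0,0,0,0,0,49],[0,0,0,0,0,0,49]]'
```

```text
t: 19.35
ee_pos: [0.5689, -0.1853, 0.0535]
eef_rot: [0.995, 0.099, -0.0, -0.0]
force: [0.7, 0.6, 1.8]
gripper_width: 0.0491
grasp_force: 1.7
```

```bash
python3 -m jog '[[0,0,0,0,0,0,48.7],[0,0,0,0,0,0,48.4],[0,0,0,0,0,0,48.1],[0,0,0,0,0,0,47.8],[0,0,0,0,0,0,47.5],[0,0,0,0,0,0,47.2],[0,0,0,0,0,0,47],[0,0,0,0,0,0,47]]'
```

```text
t: 20.15
ee_pos: [0.5689, -0.1853, 0.0535]
eef_rot: [0.995, 0.099, -0.0, -0.0]
force: [0.9, 0.5, 2.3]
gripper_width: 0.0468
grasp_force: 1.7
```

```bash
python3 - <<'E'
from h import *
o=observe();print(o['t'],o['gripper_width'],o['grasp_force'])
E
```

```text
20.15 0.04680120082705773 1.7155912332236767
```

```bash
python3 -m jog '[[0,0,0,0,0,0,46.7],[0,0,0,0,0,0,46.4],[0,0,0,0,0,0,46.1],[0,0,0,0,0,0,45.8],[0,0,0,0,0,0,45.5],[0,0,0,0,0,0,45.2],[0,0,0,0,0,0,45],[0,0,0,0,0,0,45]]'
```

```text
t: 20.95
ee_pos: [0.5689, -0.1853, 0.0535]
eef_rot: [0.995, 0.099, 0.0, -0.0]
force: [2.0, 1.4, 2.4]
gripper_width: 0.045
grasp_force: 1.8
```

```bash
python3 -m jog '[[0,0,0,0,0,0,44.7],[0,0,0,0,0,0,44.4],[0,0,0,0,0,0,44.1],[0,0,0,0,0,0,43.8],[0,0,0,0,0,0,43.5],[0,0,0,0,0,0,43.2],[0,0,0,0,0,0,43],[0,0,0,0,0,0,43]]'
```

```text
t: 21.75
ee_pos: [0.5689, -0.1853, 0.0535]
eef_rot: [0.995, 0.099, -0.0, -0.0]
force: [1.4, 0.9, 2.1]
gripper_width: 0.0431
grasp_force: 1.9
```

```bash
python3 -m jog '[[0,0,0,0,0,0,42.7],[0,0,0,0,0,0,42.4],[0,0,0,0,0,0,42.1],[0,0,0,0,0,0,41.8],[0,0,0,0,0,0,41.5],[0,0,0,0,0,0,41.2],[0,0,0,0,0,0,41],[0,0,0,0,0,0,41]]'
```

```text
t: 22.55
ee_pos: [0.5691, -0.1853, 0.0537]
eef_rot: [0.995, 0.099, 0.0, 0.0]
force: [1.3, 1.7, 4.1]
gripper_width: 0.0409
grasp_force: 5.0
```

```bash
python3 -m jog '[[0,0,0,0,0,0,40.8],[0,0,0,0,0,0,40.6],[0,0,0,0,0,0,40.4],[0,0,0,0,0,0,40.2],[0,0,0,0,0,0,40],[0,0,0,0,0,0,40],[0,0,0,0,0,0,40],[0,0,0,0,0,0,40]]'
```

```text
t: 23.35
ee_pos: [0.5692, -0.1853, 0.0538]
eef_rot: [0.995, 0.099, 0.0, 0.0]
force: [2.2, 0.8, 6.0]
gripper_width: 0.0404
grasp_force: 7.9
```

```bash
python3 -m jog '[[0,0,0,0,0,0,39.8],[0,0,0,0,0,0,39.6],[0,0,0,0,0,0,39.4],[0,0,0,0,0,0,39.2],[0,0,0,0,0,0,39.2],[0,0,0,0,0,0,39.2],[0,0,0,0,0,0,39.2],[0,0,0,0,0,0,39.2]]'
```

```text
t: 24.15
ee_pos: [0.5692, -0.1854, 0.0538]
eef_rot: [0.995, 0.099, 0.0, 0.0]
force: [2.8, 1.3, 7.2]
gripper_width: 0.0391
grasp_force: 9.5
```

```bash
python3 -m jog '[[0,0,0,0,0,0,39],[0,0,0,0,0,0,38.8],[0,0,0,0,0,0,38.6],[0,0,0,0,0,0,38.4],[0,0,0,0,0,0,38.4],[0,0,0,0,0,0,38.4],[0,0,0,0,0,0,38.4],[0,0,0,0,0,0,38.4]]'
```

```text
t: 24.95
ee_pos: [0.5693, -0.1854, 0.0539]
eef_rot: [0.995, 0.099, 0.0, 0.0]
force: [1.2, 2.1, 7.0]
gripper_width: 0.0385
grasp_force: 11.1
```

```bash
python3 -m jog '[[0,0,0,0,0,0,38.2],[0,0,0,0,0,0,38],[0,0,0,0,0,0,37.8],[0,0,0,0,0,0,37.6],[0,0,0,0,0,0,37.6],[0,0,0,0,0,0,37.6],[0,0,0,0,0,0,37.6],[0,0,0,0,0,0,37.6]]'
```

```text
t: 25.75
ee_pos: [0.5694, -0.1853, 0.0541]
eef_rot: [0.995, 0.099, 0.001, 0.0]
force: [1.3, 1.9, 6.4]
gripper_width: 0.0374
grasp_force: 12.6
```

```bash
python3 -m jog '[[0,0,0,0,0,0,37.4],[0,0,0,0,0,0,37.2],[0,0,0,0,0,0,37],[0,0,0,0,0,0,37],[0,0,0,0,0,0,37],[0,0,0,0,0,0,37],[0,0,0,0,0,0,37],[0,0,0,0,0,0,37]]'
```

```text
t: 26.55
ee_pos: [0.5694, -0.1853, 0.0541]
eef_rot: [0.995, 0.099, 0.001, 0.0]
force: [1.6, 1.8, 8.8]
gripper_width: 0.0373
grasp_force: 13.4
```

```bash
python3 -m jog '[[0,0,0,0,0,0,36.8],[0,0,0,0,0,0,36.6],[0,0,0,0,0,0,36.4],[0,0,0,0,0,0,36.4],[0,0,0,0,0,0,36.4],[0,0,0,0,0,0,36.4],[0,0,0,0,0,0,36.4],[0,0,0,0,0,0,36.4]]'
```

```text
t: 27.35
ee_pos: [0.5695, -0.1853, 0.0542]
eef_rot: [0.995, 0.099, 0.001, 0.0]
force: [1.5, 1.8, 7.7]
gripper_width: 0.0364
grasp_force: 13.6
```

```bash
python3 -m jog '[[0,0,0,0,0,0,36.2],[0,0,0,0,0,0,36],[0,0,0,0,0,0,36],[0,0,0,0,0,0,36],[0,0,0,0,0,0,36],[0,0,0,0,0,0,36],[0,0,0,0,0,0,36],[0,0,0,0,0,0,36]]'
```

```text
t: 28.15
ee_pos: [0.5688, -0.1853, 0.0534]
eef_rot: [0.995, 0.099, -0.0, -0.0]
force: [1.8, -0.2, 2.8]
gripper_width: 0.036
grasp_force: 2.6
```

The force peaked at 13.6 N and dropped to 2.6 N, so the cap has snapped home. I'm opening now.

```bash
python3 -m jog '[[0,0,0,0,0,0,38],[0,0,0,0,0,0,42],[0,0,0,0,0,0,47],[0,0,0,0,0,0,52],[0,0,0,0,0,0,57],[0,0,0,0,0,0,62],[0,0,0,0,0,0,67],[0,0,0,0,0,0,72]]'
python3 -m jog '[[0,0,0,0,0,0,80],[0,0,0,0,0,0,85.4],[0,0,0,0,0,0,85.4],[0,0,-0.3,0,0,0,85.4],[0,0,-0.6,0,0,0,85.4],[0,0,-1,0,0,0,85.4],[0,0,-1,0,0,0,85.4],[0,0,-1,0,0,0,85.4]]'
python3 -m jog '[[0,0,-1,0,0,0,85.4],[-1,0,-0.5,0,0,0,85.4],[-1,0,0,0,0,0,85.4],[-1,0,0,0,0,0,85.4],[-1,0,0,0,0,0,85.4],[-0.5,0,0,0,0,0,85.4],[0,0,0,0,0,0,85.4],[0,0,0,0,0,0,85.4]]'
python3 - <<'E'
from h import *
g=grab_frame('scene')
cv2.imwrite('pics/v6.png',cv2.resize(g['color'][115:175,250:330],(800,600),interpolation=cv2.INTER_CUBIC))
E
```

```text
t: 28.95
ee_pos: [0.569, -0.1853, 0.0535]
eef_rot: [0.995, 0.099, 0.0, -0.0]
force: [-0.0, 0.7, -1.3]
gripper_width: 0.0722
grasp_force: 1.0
t: 29.75
ee_pos: [0.5688, -0.1853, 0.1724]
eef_rot: [0.995, 0.099, 0.0, 0.0]
force: [1.1, -0.2, 0.2]
gripper_width: 0.0855
grasp_force: 0.0
t: 30.55
ee_pos: [0.4374, -0.2123, 0.2161]
eef_rot: [0.995, 0.099, 0.001, 0.0]
force: [0.2, 0.0, -0.0]
gripper_width: 0.0851
grasp_force: 0.0
```

View pics/v6.png

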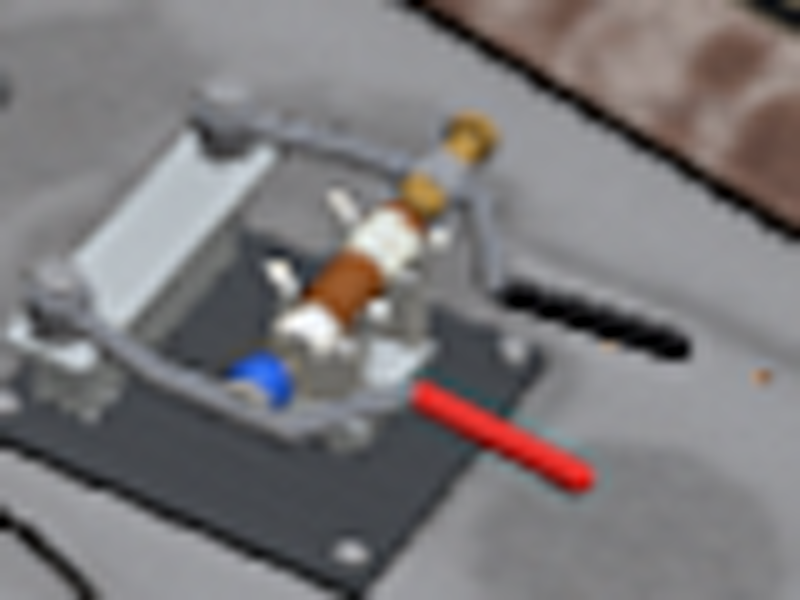

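The picture shows the vial lying in the cradle with its cap clearly shorter, a gap to the blue pad around (300,330), and both handles back in their open positions.

```bash
python3 -c "
from cell import *
print(close_job())"
```

```text
the job is handed in; nothing more can be done
None
```

The vial is capped and lying in the cradle with both handles sprung open. The force peaked at about 13.6 N per finger, dropped to 2.6 N as the cap snapped home, and I stopped there; I handed the job in after about 31 s and got no verdict back.

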